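# Break a stuck canister lid loose and hold it ajar

## Robot

A 6-joint arm with a two-finger parallel gripper is mounted at the origin on a cart in front of the work surface, level with it; the furniture and walls round the work are solid. World frame = base frame: x ahead of the robot, y to its left, z up, the work surface at z = 0. Lengths are in m, angles in rad, forces in N, time in s.
With the tool pointing down it reaches from about 0.35 to 0.775 m from the base axis. Payload 5.5 kg.
Tool frame: the origin (TCP) lies at the very end of the fingers, on their centre line; the grasp point (between the pads) lies env.hold_point_z behind it (env.hold_point_z is the distance from the TCP to the grasp point, in m); z points along the fingers, y is the line along which they close (so a half turn about z gives the same grasp; the last joint's range is limited). The gripper opens to 85 mm and grips with 20 to 120 N. Pads are 22 mm wide; open, the fingers measure 114 mm over their backs; the gripper's body (76 mm by 85 mm) begins 54 mm behind the grasp point. The pads swing forward as they close: fully open they stand 13 mm farther back than shut.
Start: joints at [1.171, 0.313, 0.046, 1.304, 0, 1.431], TCP at [0.148, 0.556, 0.231] pointing down, gripper open.
Joint ranges: [-2.76, 2.76], [-0.86, 1.69], [-1.03, 1.26], [-2.2, 2.34], [-1.47, 1.5], [-3.14, 3.14]. Speed limits (rad/s): [2.57, 2.57, 3.14, 3.14, 3.14, 3.14].

## Interface

Orientations are given as a unit quaternion [w, x, y, z].
In Python, from workcell import env gives the robot as it stands.
- The arm moves only by the tool carry_out, never from a script. Its argument "steps" is a list of rows, each a list of 3 entries, a list of its own where there are three numbers: the turn, a rotation vector about the tool's x, y, z in degrees, then the shift along the tool's x, y, z in cm, then the closure in counts, from 0 (fully open) to 255 (shut). A call has exactly 8 rows; each row is the pose to reach, as a shift and turn from the pose commanded when the call began, along the tool's axes at that moment; what a row does not reach only later rows make up. A row lasts 1/8 s, in which the tool goes at most 62.5 mm and 10.7 degrees, less where a joint would pass 70% of its speed; a pose out of reach is approached as far as the arm can. A call with a gripper value outside its range is refused whole. The fingers move at their own pace and stop on an object; "force" is the grip in N (left out, the last holds). Time passes only in rows, so rows that repeat a pose let the fingers close, or fill a call up. It gives the time, the measured TCP pose, the force, the opening and the grip force at its end, in the units of the state.
- env.get_state(): the state, without advancing time (a new reading comes with each control period).
- env.read_camera(name): name is "side" or "top" or "wrist"; returns (picture, depth): 420x560x3 uint8, red, green, blue; 420x560 float32, m along the optical axis (not along the pixel's ray), 0 where there is no reading.
- env.get_calibration(name): a dict with "fx", "fy", "cx", "cy" (pixels), "origin" and "orientation" of the camera in the world. Camera axes: x right, y up, looking along -z (the intrinsics and any distortion apply to the point x, -y, -z); pixel columns grow to the right and rows downward; lengths in m; the calibration is good to about 2 mm. A picture is of the moment at which its call begins: read the wrist's pose just before it. get_calibration takes no time and is no camera call; for the wrist camera it gives the pose at the moment of the call.
- env.hand_in(): hands the job in; it is judged then, once.
The state is a dict: "clock": time; "joint_pos": joint angles; "qvel": joint speeds; "tau": joint torques, N m; "tcp_pos": TCP position; "orientation": TCP orientation; "wrist_force": force on the tool from outside, world axes, zero at the start; "ft_torque": the same for the moment, N m; "finger_gap": finger opening in m; "grip_force": force on a finger pad.
Only numpy, scipy, OpenCV 4.12 (cv2) and the standard library are available. Lean on these libraries where they do the work, as an engineer would, in place of code of your own. Each camera call takes 0.05 s, during which the arm holds its last target. There are 200 camera calls.

## Task

The solder reel is in one of the two identical clear dry canisters; see which one. The lid of that canister is stuck in its seal: take it by its upright pull, draw it straight up until the seal lets go, without letting it jump away, and finish still holding the lid level over the canister, just open: raised about two centimetres above the rim and touching the canister nowhere. Leave the other canister shut, its contents and the reel where they are, and the things round about undisturbed; the program ends while the gripper holds the lid.

Things in the scene. Friction and masses are not known exactly. Their poses are not given: they have to be found in the camera images.
- can_a: The left dry canister as seen from the robot: round, clear, fixed to the table, 110 mm across, rim 78 mm above the table, open-topped under its lid; inner floor 7 mm above the table. Origin: centre of the underside, z up. Position and yaw vary.
- lid_a: Lid of the left canister: clear disc 114 mm across, 5 mm thick, 0.12 to 0.19 kg, loose in its seal. Origin: centre of the disc's underside, on the rim when shut (78 mm above the table); z up, x, y as the canister's. A plug reaches 12 mm down into the mouth. Pulled up, it resists up to a peak of 8 to 16 N at 3 to 5 mm of lift, then lets go at once; clear of the seal from 10 mm.
- pull_a (a point): Grip point of the left lid's pull: upright black block in the lid's middle, 26 (lid x) x 18 (lid y) mm, its top 42 mm above the disc's underside; pinch it from above across the 18 mm, fingers closing along the lid's y. The point is on its middle axis, 32 mm above the disc's underside (27 mm above its upper face), 10 mm below the top; axes as the lid's.
- can_b: The right dry canister as seen from the robot: round, clear, fixed to the table, 110 mm across, rim 78 mm above the table, open-topped under its lid; inner floor 7 mm above the table. Origin: centre of the underside, z up. Position and yaw vary.
- lid_b: Lid of the right canister: clear disc 114 mm across, 5 mm thick, 0.12 to 0.19 kg, loose in its seal. Origin: centre of the disc's underside, on the rim when shut (78 mm above the table); z up, x, y as the canister's. A plug reaches 12 mm down into the mouth. Pulled up, it resists up to a peak of 8 to 16 N at 3 to 5 mm of lift, then lets go at once; clear of the seal from 10 mm.
- pull_b (a point): Grip point of the right lid's pull: upright black block in the lid's middle, 26 (lid x) x 18 (lid y) mm, its top 42 mm above the disc's underside; pinch it from above across the 18 mm, fingers closing along the lid's y. The point is on its middle axis, 32 mm above the disc's underside (27 mm above its upper face), 10 mm below the top; axes as the lid's.
- reel: Solder reel, a spool of wire 53 mm across and 43 mm tall, standing on the floor of one of the canisters. Origin: centre of its underside.
- flux: Low round flux tin, 46 mm across, 22 mm tall, standing on the floor of the other canister. Origin: centre of its underside.
- bank: Bystander: power bank, 64 x 90 x 25 mm, near the front right. Origin: centre of its underside.
- driver: Bystander: small screwdriver, 11 x 130 x 11 mm, lying near the front left. Origin: centre of its underside.
Not all that is in view belongs to the job. Leave any pink look-alike of the can_a alone.

How it is judged:
On the way:
1. the seal of the canister that holds the solder reel has let go: its lid is up 10 mm or more, above the canister (((horizontal distance between reel and can_a below 0.045 m and z of lid_a in the frame of can_a above 0.088 m and horizontal distance between lid_a and can_a below 0.02 m) or (horizontal distance between reel and can_b below 0.045 m and z of lid_b in the frame of can_b above 0.088 m and horizontal distance between lid_b and can_b below 0.02 m))), for 0.1 s.
At the end, for the whole second after the job is handed in: The lid of the canister with the reel is held still by the fingers (over 0.5 N), 11 to 35 mm above the rim, within 20 mm of the axis, level within 10 degrees, not touching the canister (under 0.2 N); the other lid is down (within 3 mm of the rim); reel and flux tin stand in their canisters (((horizontal distance between reel and can_a below 0.045 m and horizontal distance between flux and can_b below 0.045 m and z of lid_a in the frame of can_a between 0.089 and 0.113 m and horizontal distance between lid_a and can_a below 0.02 m and angle between lid_a's own z axis and vertical below 0.17 rad and linear speed of lid_a below 0.02 m/s and contact force between the fingers and lid_a above 0.5 N and contact force between lid_a and can_a below 0.2 N and z of lid_b in the frame of can_b below 0.081 m and horizontal distance between lid_b and can_b below 0.006 m) or (horizontal distance between reel and can_b below 0.045 m and horizontal distance between flux and can_a below 0.045 m and z of lid_b in the frame of can_b between 0.089 and 0.113 m and horizontal distance between lid_b and can_b below 0.02 m and angle between lid_b's own z axis and vertical below 0.17 rad and linear speed of lid_b below 0.02 m/s and contact force between the fingers and lid_b above 0.5 N and contact force between lid_b and can_b below 0.2 N and z of lid_a in the frame of can_a below 0.081 m and horizontal distance between lid_a and can_a below 0.006 m)) and height (world z) of each of reel, flux below 0.02 m); the arm keeps its last pose, push and grip.
It fails at once if the lid jumps away: more than 60 mm above the rim or 40 mm aside (z of lid_a in the frame of can_a above 0.138 m or z of lid_b in the frame of can_b above 0.138 m or not (horizontal distance between lid_a and can_a below 0.04 m) or not (horizontal distance between lid_b and can_b below 0.04 m)).
It fails at once if the lid of the canister with the flux tin is pulled up (over 5 mm) ((horizontal distance between flux and can_a below 0.045 m and z of lid_a in the frame of can_a above 0.083 m) or (horizontal distance between flux and can_b below 0.045 m and z of lid_b in the frame of can_b above 0.083 m)).
It fails at once if a bystander, the reel or the flux tin is moved more than 25 mm (distance of any of bank, driver, reel, flux from where it was at the start of the episode above 0.025 m).
It also fails if it takes over 35 s, if anything falls off the work surface, if the arm or the gripper's body presses on something with over 40 N, if the wrist force passes 120 N, or if a joint passes its speed limit or range.

## Working session

There is one attempt and no reset: what is moved stays moved. The work goes in short steps, Python scripts to look and compute and a tool call to move; the robot and the scene stay as the last step left them, time stands still between calls to the robot, and variables do not carry over. Pictures are saved under pics/ and viewed, at most 10 in all, crops included, and the job is handed in when it is done.

Besides the shell and the picture viewer there is one more tool, called after "Call:" as name(argument=value, ...), one argument or row to a line, values as JSON. carry_out: Moves the arm, as the interface text tells. Its arguments: {"type":"object","properties":{"steps":{"type":"array","items":{"type":"array"}},"force":{"type":"number"}},"required":["steps"]}

```bash
mkdir -p pics
cat > h.py <<'E'
from workcell import env
import numpy as np, cv2
from scipy.spatial.transform import Rotation as R
def rot(q): return R.from_quat([q[1],q[2],q[3],q[0]])
def ray(c,u,v):
    d=np.array([(u-c['cx'])/c['fx'],-(v-c['cy'])/c['fy'],-1.0])
    return np.array(c['origin']),rot(c['orientation']).apply(d)
def atz(c,u,v,z):
    o,d=ray(c,u,v); return o+d*(z-o[2])/d[2]
def proj(c,p):
    q=rot(c['orientation']).inv().apply(np.array(p)-c['origin'])
    return c['cx']+c['fx']*q[0]/-q[2], c['cy']-c['fy']*q[1]/-q[2]
def tri(c1,p1,c2,p2):
    o1,d1=ray(c1,*p1);o2,d2=ray(c2,*p2)
    s=np.linalg.lstsq(np.c_[d1,-d2],o2-o1,rcond=None)[0]
    a=o1+d1*s[0];b=o2+d2*s[1]; return (a+b)/2,np.linalg.norm(a-b)
E
python3 - <<'E'
from h import *
print(env.hold_point_z,env.get_state())
for n in('top','side'):
    c=env.get_calibration(n);p,d=env.read_camera(n);print(n,c)
    cv2.imwrite(f'pics/{n}0.png',p[:,:,::-1]);np.savez(f'{n}0.npz',p=p,d=d)
E
```

```text
0.0187 {'clock': 0.0, 'joint_pos': array([ 1.17141863e+00,  3.14041091e-01,  4.49873706e-02,  1.30360112e+00,
       -9.30867045e-06,  1.43117690e+00]), 'qvel': array([ 0.00121764, -0.00150877,  0.00100382,  0.00151897,  0.00160157,
       -0.00191266]), 'tau': array([ 1.09995552e-03, -4.80627429e+01,  2.98533672e+01,  1.93456491e-02,
       -1.33799786e-04, -2.18037513e-05]), 'tcp_pos': array([0.14751038, 0.55523136, 0.23038916]), 'orientation': array([-2.42926592e-04,  1.29514237e-01,  9.91577127e-01, -8.96954191e-04]), 'wrist_force': array([ 0.30014935,  0.43446854, -0.28150431]), 'ft_torque': array([ 0.0252423 ,  0.00714973, -0.00760458]), 'grip_force': 0.0, 'finger_gap': 0.0854623561876156}
top {'fx': 412.7763164108085, 'fy': 412.7763164108085, 'cx': 277.47811508296314, 'cy': 207.49206081658093, 'origin': array([ 0.36268858, -0.04685676,  0.95829345]), 'orientation': array([ 0.70983612,  0.05000496, -0.04350511, -0.70124139])}
side {'fx': 493.3640270509789, 'fy': 493.3640270509789, 'cx': 275.95191248382224, 'cy': 201.24312515748784, 'origin': array([0.34565469, 1.20821814, 0.62141507]), 'orientation': array([-0.03585224, -0.0334256 ,  0.55060965,  0.83332248])}
```

View pics/top0.png

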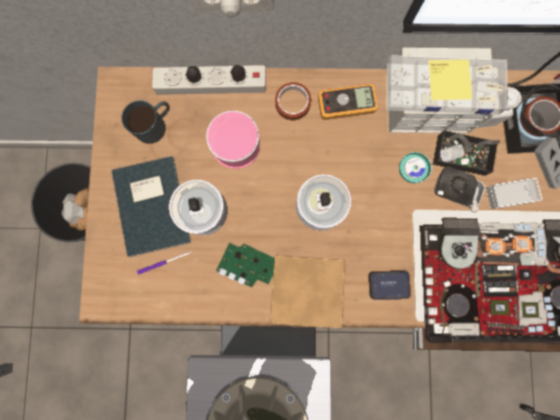

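View pics/side0.png

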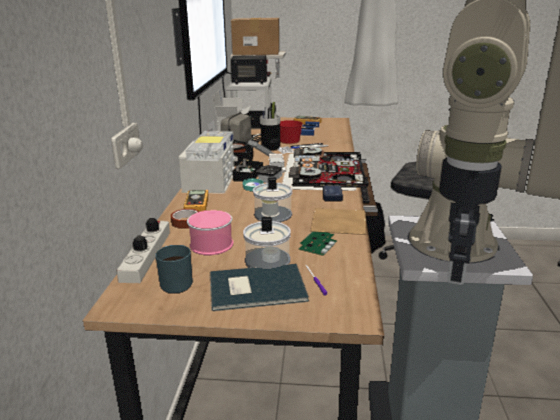

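Top view: clear canisters with black pulls at (195,205) and (324,200). The pink look-alike at (233,137) is excluded. In the side view the pulls are at (267,224) for the near/left one and (272,184) for the far/right one. I'll enlarge both to see the contents.

Run:
```python
from h import *
t=np.load('top0.npz')['p'][:,:,::-1];s=np.load('side0.npz')['p'][:,:,::-1]
f=lambda im,x,y,w,h:cv2.resize(im[y:y+h,x:x+w],(400,300),interpolation=cv2.INTER_CUBIC)
cv2.imwrite('pics/crop.png',np.vstack([np.hstack([f(t,157,177,80,60),f(t,284,171,80,60)]),np.hstack([f(s,227,215,80,60),f(s,232,172,80,60)])]))
```

```text
(no output)
```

View pics/crop.png

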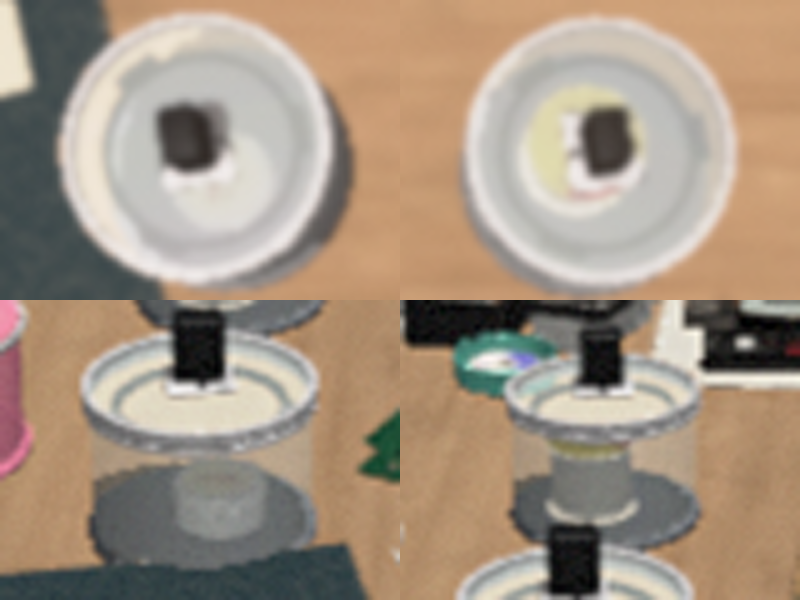

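The right canister (top (324,201), side (272,195)) holds the taller flanged spool, which is the reel. The left one holds a low grey tin, the flux. So can_b it is. Next I measure its pull and rim.

Run:
```python
from h import *
ct,cs=env.get_calibration('top'),env.get_calibration('side')
t=np.load('top0.npz');s=np.load('side0.npz')
def blob(p,x,y,w,h):
    m=(p[y:y+h,x:x+w].max(2)<75).astype(np.uint8)
    n,l,st,ce=cv2.connectedComponentsWithStats(m)
    i=1+np.argmax(st[1:,4]); r=cv2.minAreaRect(np.argwhere(l==i)[:,::-1].astype(np.float32))
    return st[i]+[x,y,0,0,0],ce[i]+[x,y],r
bt=blob(t['p'],305,180,40,40);bs=blob(s['p'],262,174,20,20);print(bt);print(bs)
print('rim center at .083',atz(ct,324,200.9,.083))
top_s=(bs[1][0],bs[0][1]+1.5)
for z in(.1,.12):print(atz(ct,*bt[1],z))
print('tri mid',tri(ct,bt[1],cs,bs[1]))
d=t['d'];print('depth top',d[192:210:2,314:336:2])
for u,v in((324,199),(325,197)):
  o,q=ray(ct,u,v);print(o+q*d[v,u])
```

```text
(array([321, 194,   8,  11,  72]), array([324.68055556, 198.88888889]), ((19.5, 19.0), (10.0, 7.0), 90.0))
(array([262, 174,  14,  16, 123]), array([271.06504065, 180.70731707]), ((6.5, 7.5), (15.0, 13.0), 90.0))
rim center at .083 [ 0.4945585  -0.13750467  0.083     ]
[ 0.49628697 -0.13718201  0.1       ]
[ 0.49317385 -0.13507725  0.12      ]
tri mid (array([ 0.49665917, -0.13590254,  0.11133635]), np.float64(0.004229494959906867))
depth top [[0.8872532  0.88508075 0.88702196 0.88693374 0.8864023  0.8512206
  0.84881145 0.8512981  0.88656515 0.88930583 0.88542473]
 [0.8850345  0.8813143  0.8818589  0.88079745 0.8481543  0.84936184
  0.8474459  0.8495938  0.88511384 0.8857192  0.8859702 ]
 [0.8862728  0.8853819  0.8800618  0.8597335  0.849135   0.848468
  0.848239   0.84712464 0.8848679  0.8851902  0.8857921 ]
 [0.8829568  0.8852879  0.88353306 0.8693493  0.84681267 0.8485656
  0.84785384 0.846663   0.88335407 0.8837812  0.8847148 ]
 [0.88387877 0.8856609  0.8799047  0.8704965  0.8478181  0.84739566
  0.8487956  0.84781414 0.8489223  0.8854954  0.885028  ]
 [0.8844533  0.88361555 0.8805244  0.8788643  0.8480701  0.844768
  0.8479916  0.8447267  0.8497385  0.88401395 0.88473386]
 [0.88316226 0.88477814 0.88443124 0.8806827  0.8557486  0.8491556
  0.8485404  0.85324496 0.87993276 0.8847943  0.8848735 ]
 [0.88341165 0.88234586 0.8792555  0.88043964 0.8776101  0.87501585
  0.87946254 0.87894034 0.87756723 0.8831192  0.8831101 ]
 [0.88211983 0.8824388  0.88202405 0.88063407 0.8816617  0.8816313
  0.8820423  0.8799587  0.88122183 0.88173103 0.8832667 ]]
[ 0.4931614  -0.1338374   0.11849221]
[ 0.49756648 -0.13604617  0.11713013]
```

Axis at about (0.495, -0.136) and pull top at z ≈ 0.119. That agrees with the nominal 0.120, and the radius of 0.51 m is reachable. Moving above it.

Call:
carry_out(
  steps=[
    [[0,0,-1],[-4,-4.5,0],0],
    [[0,0,-3],[-8,-9,0],0],
    [[0,0,-5],[-12,-13.5,0],0],
    [[0,0,-7],[-16,-18,0],0],
    [[0,0,-9],[-20,-22.5,0],0],
    [[0,0,-11],[-24,-27,0],0],
    [[0,0,-13],[-28,-31.5,0],0],
    [[0,0,-15],[-32,-36,0],0],
  ],
)

```text
clock: 1.1
tcp_pos: [0.3649, 0.1238, 0.2312]
orientation: [0.0, -0.002, 1.0, 0.0]
wrist_force: [1.7, -0.2, 0.4]
finger_gap: 0.085
grip_force: 0.0
```

Run:
```python
from h import *
s=env.get_state();print(s['clock'],s['tcp_pos'],s['orientation'])
m=rot(s['orientation']).inv();print(m.apply(np.array([.495,-.136,.23])-s['tcp_pos']), rot(s['orientation']).as_matrix())
```

```text
1.1 [0.36485977 0.1238163  0.2312402 ] [ 1.88532804e-04 -1.64784528e-03  9.99998612e-01  1.55151271e-04]
[-0.12928278 -0.26024417  0.00120842] [[-9.99994498e-01 -3.29574449e-03  3.76553755e-04]
 [-3.29562748e-03  9.99994521e-01  3.10923457e-04]
 [-3.77576416e-04  3.09680765e-04 -9.99999881e-01]]
```

Call:
carry_out(
  steps=[
    [[0,0,0],[-2.2,-4.4,0],0],
    [[0,0,0],[-4.4,-8.8,0],0],
    [[0,0,0],[-6.6,-13.2,0],0],
    [[0,0,0],[-8.8,-17.6,0],0],
    [[0,0,0],[-11,-22,0],0],
    [[0,0,0],[-12.9,-26,0],0],
    [[0,0,0],[-12.9,-26,0],0],
    [[0,0,0],[-12.9,-26,0],0],
  ],
)

```text
clock: 2.1
tcp_pos: [0.4933, -0.1337, 0.2307]
orientation: [-0.001, -0.001, 1.0, 0.001]
wrist_force: [-0.5, -0.1, -0.0]
finger_gap: 0.0857
grip_force: 0.0
```

Run:
```python
from h import *
s=env.get_state();print(s['tcp_pos'],s['orientation'])
c=env.get_calibration('wrist');p,d=env.read_camera('wrist');print(c)
np.savez('w1.npz',p=p,d=d,**c);cv2.imwrite('pics/w1.png',p[:,:,::-1])
print(proj(c,[.495,-.136,.12]))
```

```text
[ 0.49328733 -0.1336728   0.2306791 ] [-8.39319622e-04 -8.02312555e-04  9.99999155e-01  5.83824056e-04]
{'fx': 358.86565305586987, 'fy': 358.86565305586987, 'cx': 277.3425328569191, 'cy': 212.5103306699762, 'origin': array([ 0.41543754, -0.13458691,  0.3730984 ]), 'orientation': array([ 0.6984368 , -0.10754   , -0.10843561,  0.69918732])}
(np.float64(274.9243769682192), np.float64(211.76821882500607))
```

View pics/w1.png

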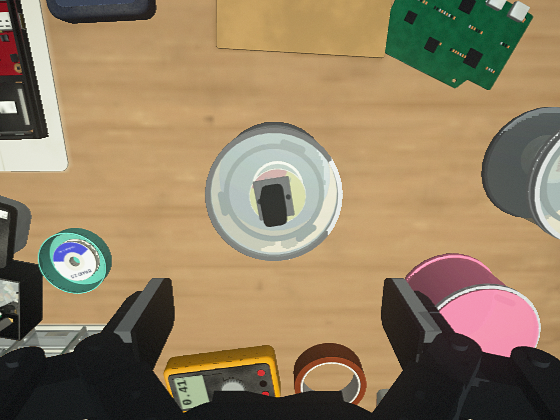

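The wrist view shows the pull at about (273,203), slightly rotated, over the reel canister at (273,190). Now the fit of its top face, using depth.

Run:
```python
from h import *
w=np.load('w1.npz');c={k:w[k] for k in('fx','fy','cx','cy','origin','orientation')};d=w['d'];p=w['p']
P=[]
for v in range(165,235):
  for u in range(240,310):
    o,q=ray(c,u,v);P.append(np.r_[o+q*d[v,u],u,v,p[v,u].max()])
P=np.array(P)
m=P[(P[:,2]>.112)&(P[:,2]<.126)]
print(len(m),np.median(m[:,2]),m[:,3:5].min(0),m[:,3:5].max(0))
r=cv2.minAreaRect((m[:,:2]*1000).astype(np.float32));print('top face',r)
# dark colour outline of top face
k=P[P[:,5]<60];print('dark',len(k),k[:,3:5].min(0),k[:,3:5].max(0),cv2.minAreaRect(k[:,3:5].astype(np.float32)))
e=np.cov(m[:,:2].T*1e6);print(e,np.degrees(.5*np.arctan2(2*e[0,1],e[0,0]-e[1,1])),m[:,:2].mean(0))
# lid disc depth
dd=P[(P[:,2]>.072)&(P[:,2]<.092)];print('disc z',np.median(dd[:,2]),len(dd))
im=cv2.resize(p[150:250,205:345,::-1],None,fx=5,fy=5,interpolation=cv2.INTER_CUBIC);cv2.imwrite('pics/w1c.png',im)
cs,ct=env.get_calibration('side'),env.get_calibration('top')
```

```text
790 0.11914787154248405 [260. 191.] [286. 226.]
top face ((493.9705505371094, -137.62335205078125), (25.701826095581055, 18.062307357788086), 9.731606483459473)
dark 910 [260. 184.] [285. 226.] ((272.48651123046875, 204.91893005371094), (40.77094650268555, 24.00225067138672), 80.53767395019531)
[[52242856.81874552  4651339.84308679]
 [ 4651339.84308679 25703357.17446298]] 9.65834431220267 [ 0.49290865 -0.13750698]
disc z 0.08285976142961138 3941
```

View pics/w1c.png

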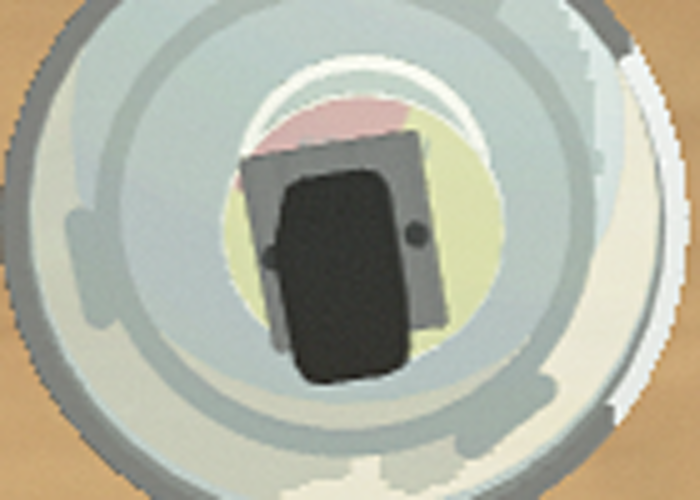

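The crop confirms the spool (white flange, yellow/red label) under this lid. The top face fits 25.7 x 18.1 mm at (0.494, -0.1375), z 0.119, yaw 9.7°, which matches the pull. I'll align and go down partway, then check.

Call:
carry_out(
  steps=[
    [[0,0,-5],[0,-0.2,1.5],0],
    [[0,0,-9.7],[0,-0.4,3],0],
    [[0,0,-9.7],[0,-0.4,5],0],
    [[0,0,-9.7],[0,-0.4,7],0],
    [[0,0,-9.7],[0,-0.4,8.5],0],
    [[0,0,-9.7],[0,-0.4,9],0],
    [[0,0,-9.7],[0,-0.4,9],0],
    [[0,0,-9.7],[0,-0.4,9],0],
  ],
)

```text
clock: 3.15
tcp_pos: [0.4945, -0.1383, 0.142]
orientation: [0.001, -0.086, 0.996, -0.0]
wrist_force: [0.1, -0.7, -0.4]
finger_gap: 0.0853
grip_force: 0.0
```

Run:
```python
from h import *
s=env.get_state();print(s['tcp_pos'],s['wrist_force']);r=rot(s['orientation']);print(r.as_matrix().round(3))
c=env.get_calibration('wrist');p,d=env.read_camera('wrist')
m=[]
for v in range(120,420):
  for u in range(200,350):
    o,q=ray(c,u,v);x=o+q*d[v,u]
    if .112<x[2]<.126 and np.hypot(x[0]-.494,x[1]+.1375)<.025:m.append(x)
m=np.array(m);rr=cv2.minAreaRect((m[:,:2]*1000).astype(np.float32));print(len(m),rr,np.median(m[:,2]))
print('delta tool to .092',r.inv().apply(np.array([*np.array(rr[0])/1000,.092])-s['tcp_pos']))
```

```text
[ 0.49454242 -0.13825971  0.14201992] [ 0.11817875 -0.68576856 -0.44512387]
[[-0.985 -0.171  0.001]
 [-0.171  0.985 -0.   ]
 [-0.001 -0.001 -1.   ]]
1656 ((493.7813415527344, -137.64208984375), (25.838438034057617, 17.767728805541992), 10.273172378540039) 0.1191309553222946
delta tool to .092 [0.00070121 0.00076901 0.0500187 ]
```

Call:
carry_out(
  steps=[
    [[0,0,0],[0,0,1.5],0],
    [[0,0,0],[0.1,0.1,3],0],
    [[0,0,0],[0.1,0.1,4.5],0],
    [[0,0,0],[0.1,0.1,5],0],
    [[0,0,0],[0.1,0.1,5],0],
    [[0,0,0],[0.1,0.1,5],150],
    [[0,0,0],[0.1,0.1,5],255],
    [[0,0,0],[0.1,0.1,5],255],
  ],
  force=60,
)

```text
clock: 4.2
tcp_pos: [0.4932, -0.1374, 0.0917]
orientation: [0.0, -0.086, 0.996, -0.0]
wrist_force: [-0.7, 0.9, 0.3]
finger_gap: 0.0318
grip_force: 0.0
```

Call:
carry_out(
  steps=[
    [[0,0,0],[0,0,0],255],
    [[0,0,0],[0,0,0],255],
    [[0,0,0],[0,0,0],255],
    [[0,0,0],[0,0,0],255],
    [[0,0,0],[0,0,0],255],
    [[0,0,0],[0,0,0],255],
    [[0,0,0],[0,0,0],255],
    [[0,0,0],[0,0,0],255],
  ],
)

```text
clock: 5.2
tcp_pos: [0.4931, -0.1373, 0.0917]
orientation: [0.0, -0.086, 0.996, -0.0]
wrist_force: [-0.3, 1.1, 6.4]
finger_gap: 0.0168
grip_force: 59.5
```

Gripped at a 17 mm gap and 59 N. Now a slow, straight pull.

Call:
carry_out(
  steps=[
    [[0,0,0],[0,0,-0.05],255],
    [[0,0,0],[0,0,-0.1],255],
    [[0,0,0],[0,0,-0.15],255],
    [[0,0,0],[0,0,-0.2],255],
    [[0,0,0],[0,0,-0.25],255],
    [[0,0,0],[0,0,-0.3],255],
    [[0,0,0],[0,0,-0.35],255],
    [[0,0,0],[0,0,-0.4],255],
  ],
)

```text
clock: 6.2
tcp_pos: [0.4921, -0.137, 0.0947]
orientation: [-0.001, -0.086, 0.996, 0.0]
wrist_force: [1.4, 0.1, -12.5]
finger_gap: 0.0168
grip_force: 58.8
```

Call:
carry_out(
  steps=[
    [[0,0,0],[0,0,-0.05],255],
    [[0,0,0],[0,0,-0.1],255],
    [[0,0,0],[0,0,-0.15],255],
    [[0,0,0],[0,0,-0.2],255],
    [[0,0,0],[0,0,-0.25],255],
    [[0,0,0],[0,0,-0.3],255],
    [[0,0,0],[0,0,-0.35],255],
    [[0,0,0],[0,0,-0.4],255],
  ],
)

```text
clock: 7.2
tcp_pos: [0.4933, -0.1374, 0.0994]
orientation: [0.0, -0.086, 0.996, -0.0]
wrist_force: [-0.9, 0.8, -1.7]
finger_gap: 0.0172
grip_force: 60.5
```

The seal let go: the load peaked at 12.5 N or more and now reads only the lid's weight. Raising another 14 mm.

Call:
carry_out(
  steps=[
    [[0,0,0],[0,0,-0.2],255],
    [[0,0,0],[0,0,-0.5],255],
    [[0,0,0],[0,0,-0.8],255],
    [[0,0,0],[0,0,-1.1],255],
    [[0,0,0],[0,0,-1.3],255],
    [[0,0,0],[0,0,-1.4],255],
    [[0,0,0],[0,0,-1.4],255],
    [[0,0,0],[0,0,-1.4],255],
  ],
)

```text
clock: 8.2
tcp_pos: [0.4928, -0.1373, 0.1132]
orientation: [-0.0, -0.086, 0.996, 0.0]
wrist_force: [1.3, 0.4, -2.0]
finger_gap: 0.0171
grip_force: 60.4
```

Run:
```python
from h import *
s=env.get_state();print(s['clock'],s['tcp_pos'],s['wrist_force'],s['grip_force'],s['finger_gap'])
p,d=env.read_camera('side')
cv2.imwrite('pics/s2.png',cv2.resize(p[140:275,200:350,::-1],(660,594),interpolation=cv2.INTER_CUBIC))
```

```text
8.2 [ 0.49280135 -0.13726828  0.11316491] [ 1.30851416  0.38889307 -1.98075786] 60.381367206573486 0.017062594820655468
```

View pics/s2.png

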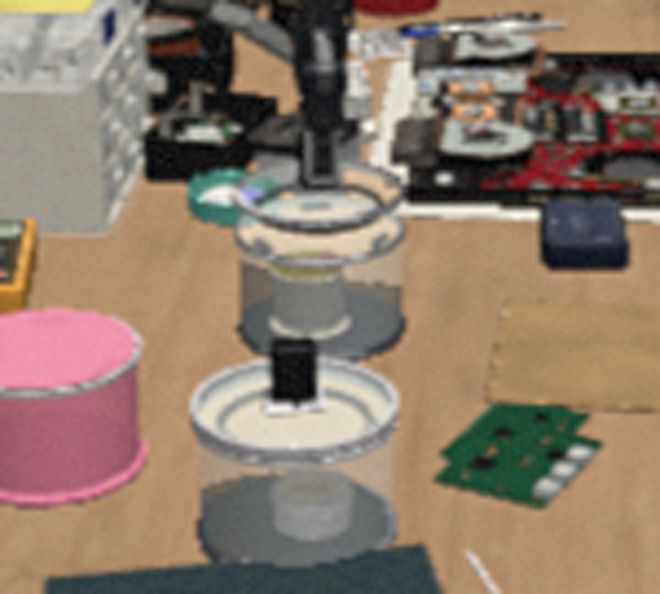

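The lid (crop (320,200)) hangs level over the open canister, with a clear gap to its rim at (320,235). The gap is about 21 mm and the reel still stands inside. The other canister is shut. Handing in.

```bash
python3 -c "
from workcell import env
print(env.hand_in())"
```

```text
the job is handed in; nothing more can be done
None
```

The solder reel was in the right canister (can_b); its lid is now held level about 21 mm above the rim with the seal released, the left canister was left shut, and the job is handed in (no verdict was returned).

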